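Load a tablet canister into the dispenser until it clicks

ROBOT

A 7-joint arm with a two-finger parallel gripper is mounted at the origin on the work surface. World frame = base frame: x ahead of the robot, y to its left, z up, the work surface at z = 0. Lengths are in m, angles in degrees, forces in N, time in s.
With the tool pointing down it reaches from about 0.425 to 0.875 m from the base axis. Payload 4.7 kg.
Tool frame: the origin (TCP) lies between the finger pads; the fingertips stand 19 mm ahead of it and the grasp point (between the pads) is the TCP; x points along the fingers, z is the direction in which the jaws open and shut, and the axes are right-handed (so a half turn about x gives the same grasp; the last joint's range is limited). The gripper opens to 87 mm and grips with 3 to 60 N. Pads are 19 mm wide; open, the fingers measure 117 mm over their backs; the gripper's body (75 mm by 190 mm) begins 51 mm behind the grasp point.
Start: joints at [-62.447, 18.392, -4.016, 83.108, 1.295, 78.541, -3.26], TCP at [0.293, 0.58, 0.242] pointing down, gripper open.
Joint ranges: [-163.93, 163.93], [-17.29, 119.83], [-79.2, 71.16], [3.27, 140.29], [-89.18, 269.18], [5.43, 117.66], [-154.24, 154.24]. Speed limits (degrees/s): [147.25, 147.25, 180, 180, 180, 180, 180].

INTERFACE

Orientations are given as [roll, pitch, yaw] about the fixed x, y, z axes, in that order (R = Rz(yaw) Ry(pitch) Rx(roll)).
In Python, from cell import monitor, read_camera, camera_model, env, regions_of gives the robot as it stands. The module is installed in compiled form; this text tells all that it offers.
- The arm moves only by the tool step_arm, never from a script. Its argument "deltas" is a list of rows, each a list of 5 numbers: the gripper's target within -1 to 1 (fully open at 1, half-way at 0, shut at -1), then the shift along the tool's x, y, z in m, then the turn about the tool's x in degrees. A call has 1 to 12 rows; each row is the pose to reach, as a shift and turn from the pose commanded when the call began, along the tool's axes at that moment; what a row does not reach only later rows make up. A row lasts 1/8 s, in which the tool goes at most 62.5 mm and 10.7 degrees, less where a joint would pass 70% of its speed; a pose out of reach is approached as far as the arm can. A call with a gripper value outside its range is refused whole. The fingers move at their own pace and stop on an object; "newtons" is the grip in N (left out, the last holds). Time passes only in rows, so rows that repeat a pose let the fingers close. It gives the time, the measured TCP pose, the force and the opening at its end, in the units of the state.
- monitor.get_obs(): the state, without advancing time (a new reading comes with each control period).
- read_camera(name): name is "scene" or "side" or "wrist"; returns (picture, depth): 400x640x3 uint8, red, green, blue; 400x640 float32, m along the optical axis (not along the pixel's ray), 0 where there is no reading.
- camera_model(name): a dict with "fx", "fy", "cx", "cy" (pixels), "xyz" and "attitude" of the camera in the world. Camera axes: x right, y down, z forward; pixel columns grow to the right and rows downward; lengths in m; the calibration is good to about 2 mm. The wrist camera is an equidistant fisheye: a pixel r from the principal point sees the ray r / f radians off the axis. A picture is of the moment at which its call begins: read the wrist's pose just before it. camera_model takes no time and is no camera call; for the wrist camera it gives the pose at the moment of the call.
- env.sign_off(): hands the job in, once; it reports no verdict.
Trained networks look in the newest picture that a camera, given by its name, has taken for a name from the list of things; names that differ only in an ending like _2 or _b are one class to them, and where a whole thing is asked for, a point or a joint stands for the part that bears it (a point fixed in the world has none). Each returns a list of dicts, best first, with "p" (0 to 1); they miss things now and then, are a little off and sometimes report something else, mostly with a low value. They report only what shows in the picture. A call takes as long as a camera call.
- regions_of(camera, thing): "pixels" (400x640 bool, what is visible of it) and "pixel" ([column, row] in pixels, amid what is visible of it).
The state is a dict: "time_s": time; "qpos": joint angles; "joint_velocities": joint speeds; "effort": joint torques, N m; "tool_pos": TCP position; "tool_rot": TCP orientation; "force": force on the tool from outside, world axes, zero at the start; "wrist_torque": the same for the moment, N m; "grip_width": finger opening in m.
Only numpy, scipy, OpenCV 4.12 (cv2) and the standard library are available. Lean on these libraries where they do the work, as an engineer would, in place of code of your own. Each camera call takes 0.05 s, during which the arm holds its last target. There are 200 camera calls.

TASK

Load the tall tablet canister into the dispensing machine on the counter: stand it in the machine's empty pocket and push it gently straight down, past the sprung side ball, until it clicks and is held fully home on the stop, then let go of it. Do not force it, and leave the two bottles and the carton where they stand.

Things in the scene. Friction and masses are not known exactly. Their poses are not given: they have to be found in the camera images.
- canister: White block canister, 56 mm (x) by 36 mm (y), 170 mm tall (z), 150 to 310 g, standing on the counter; origin at the centre of its underside, z up. Flat sides from 59 to 158 mm height: grip across the 36 mm, near 148 mm. Bottom edges along y rounded, 10 mm radius. A 6 mm deep groove crosses each x face from 42 to 59 mm height: the ball drops into it. A half turn about z makes no difference.
- dock: Fixed grey dispensing machine, 170 mm (x) by 150 mm (y), 120 mm tall, flat top; origin at the centre of its underside, z up. In the middle of its top is a straight upright pocket, 57.6 mm (x) by 38 mm (y), with a 45 degree lead-in 5 mm wide and deep. The canister goes in upright, x along the machine's x, either way round. Contact forces of over 45 N in all harm it.
- mouth (a point): Centre of the pocket's mouth, level with the machine's top. Inside, a rigid stop and a side ball form one unit of unknown height: stop 70 to 110 mm below the mouth, ball centre 50 mm above the stop. Feel for it: the ball resists first with 5 to 15 N, then rubs with 2 to 7 N for some 35 mm, then pulls it down 6 mm (the click), to 2 mm above the stop. Only the stop resists more. Push slowly.
- ball (a joint): How far the sprung side ball (12 mm diameter, in the pocket's +x wall, standing 4.5 mm out when free) is pushed into the wall, m: 0 when free or dropped into the canister's groove, about 0.003 while it rubs on the canister's flat face. Spring force 9 N free, 16 N rubbing.
- pill_bottle: Bystander: white round pill jar, 52 mm diameter, 100 mm tall, origin under its centre.
- amber_bottle: Bystander: amber round bottle with a cap, 50 mm diameter, 115 mm tall, origin under its centre.
- carton: Bystander: white carton, 50 by 110 by 75 mm tall, origin under its centre.

How it is judged (in metres and radians):
On the way:
1. the fingers push the canister into the pocket so that it presses the side ball back (value of joint ball above 0.002 m and horizontal distance between canister and mouth below 0.006 m and z of canister in the frame of dock below 0.1 m and contact force between the fingers and canister above 0.5 N), for 0.05 s.
At the end, for the whole second after the job is handed in: The canister stands still and upright (within 3.5 degrees) in the pocket, within 4 mm of its centre line, its underside less than 54 mm above the machine's underside, with the side ball sprung out into its groove (pushed back less than 1.2 mm), released (z of canister in the frame of dock below 0.054 m and value of joint ball below 0.0012 m and horizontal distance between canister and mouth below 0.004 m and angle between canister's own z axis and vertical below 0.06 rad and linear speed of canister below 0.01 m/s); the robot touches nothing.
It fails at once if the canister is forced into or against the machine with more than 45 N (contact forces in all) (contact force between canister and dock above 45 N).
It fails at once if a bystander is moved by more than 30 mm (distance of any of pill_bottle, amber_bottle, carton from where it was at the start of the episode above 0.04 m).
It fails at once if a bystander is tipped over (angle between any of pill_bottle, amber_bottle, carton's own z axis and vertical above 0.5 rad).
It also fails if it takes over 51 s, if anything falls off the work surface, if the arm or the gripper's body presses on something with over 40 N, if the wrist force passes 120 N, or if a joint passes its speed limit or range.

## Working session

There is one attempt and no reset: what is moved stays moved. The work goes in short steps, Python scripts to look and compute and a tool call to move; the robot and the scene stay as the last step left them, time stands still between calls to the robot, and variables do not carry over. Pictures are saved under pics/ and viewed, about 8 in all and at most 12, crops included, and the job is handed in when it is done.

Besides the shell and the picture viewer there is one more tool, called by a JSON object that holds its "op" and its "data", one argument or row to a line. step_arm: Moves the arm, as the interface text tells. Its arguments: {"type":"object","properties":{"deltas":{"type":"array"},"newtons":{"type":"number"}},"required":["deltas"]}

```bash
mkdir -p pics; cat > h.py <<'E'
import numpy as np, cv2
from scipy.spatial.transform import Rotation as R
from cell import monitor, read_camera, camera_model, env, regions_of
def RT(m):
    a=np.array(m["attitude"],float)
    Rm=a if a.shape==(3,3) else R.from_euler('xyz',a,degrees=True).as_matrix()
    return Rm,np.array(m["xyz"])
def rays(m,u,v,fish=False):
    x=(u-m["cx"])/m["fx"]; y=(v-m["cy"])/m["fy"]
    if fish:
        r=np.hypot(x,y)+1e-12; s=np.tan(r)/r; x=x*s;y=y*s
    return np.stack([x,y,np.ones_like(x)],-1)
def cloud(name,depth,m,mask):
    v,u=np.nonzero(mask&(depth>0)); d=depth[v,u]
    Rm,t=RT(m)
    return (rays(m,u.astype(float),v.astype(float),name=="wrist")*d[:,None])@Rm.T+t
E
python3 - <<'E'
from h import *
o=monitor.get_obs();print({k:o[k] for k in("time_s","tool_pos","tool_rot","force","grip_width")})
for c in("scene","side"):
    m=camera_model(c);print(c,m)
    p,d=read_camera(c);cv2.imwrite(f"pics/{c}0.png",p[:,:,::-1])
    for t in("canister","dock","pill_bottle","amber_bottle","carton"):
        r=regions_of(c,t)[:2]
        for q in r:
            P=cloud(c,d,m,q["pixels"])
            print(t,round(q["p"],2),q["pixel"],len(P),np.percentile(P,[2,50,98],axis=0).round(3).tolist() if len(P) else 0)
print(camera_model("wrist"))
E
```

```text
{'time_s': 0.0, 'tool_pos': array([0.29229523, 0.57998719, 0.24047303]), 'tool_rot': array([-177.74894121,   89.89097371, -114.48959157]), 'force': array([-0.26744162,  0.59994382,  0.10004568]), 'grip_width': 0.0870827682723376}
scene {'fx': 370.00327535516436, 'fy': 370.00327535516436, 'cx': 321.92472938903836, 'cy': 199.79995119181564, 'xyz': array([ 0.9859363 , -0.05696953,  0.73780762]), 'attitude': array([-149.85997726,    0.80491709,   84.48271028])}
canister 0.8 [263.3, 160.8] 1532 [[0.48, -0.173, 0.001], [0.525, -0.146, 0.117], [0.534, -0.127, 0.171]]
dock 0.79 [430.9, 168.2] 7162 [[0.452, 0.116, 0.005], [0.578, 0.203, 0.12], [0.64, 0.29, 0.123]]
pill_bottle 0.84 [204.2, 175.7] 950 [[0.478, -0.302, 0.001], [0.513, -0.275, 0.073], [0.524, -0.256, 0.102]]
amber_bottle 0.61 [243.1, 236.7] 791 [[0.637, -0.217, 0.01], [0.66, -0.193, 0.075], [0.672, -0.174, 0.116]]
carton 0.67 [299.5, 285.9] 2143 [[0.746, -0.145, 0.008], [0.779, -0.092, 0.075], [0.794, -0.04, 0.077]]
side {'fx': 494.5678171997583, 'fy': 494.5678171997583, 'cx': 324.17373196416474, 'cy': 201.51230460600803, 'xyz': 
[... 168 characters left out ...]
07], [0.5, -0.166, 0.116], [0.528, -0.137, 0.172]]
dock 0.86 [250.9, 159.4] 4628 [[0.437, 0.111, 0.005], [0.524, 0.163, 0.116], [0.619, 0.289, 0.124]]
pill_bottle 0.94 [332.1, 306.8] 896 [[0.474, -0.309, 0.008], [0.492, -0.297, 0.077], [0.518, -0.264, 0.103]]
amber_bottle 0.89 [364.7, 250.2] 697 [[0.623, -0.225, 0.003], [0.639, -0.213, 0.068], [0.664, -0.187, 0.117]]
carton 0.95 [385.6, 205.9] 1405 [[0.744, -0.15, 0.004], [0.757, -0.111, 0.07], [0.794, -0.045, 0.079]]
{'fx': 309.70691628693146, 'fy': 309.70691628693146, 'cx': 322.28233718866693, 'cy': 202.6352364265766, 'xyz': array([0.22544852, 0.61423689, 0.38496395]), 'attitude': array([ 1.64238526e+02, -6.76210213e-03,  6.32035114e+01])}
```

```bash
cat > m.py <<'E'
from h import *
def rect(P): 
    (c,s,a)=cv2.minAreaRect((P[:,:2]*1000).astype(np.float32)); return np.round(c,1),np.round(s,1),round(a,2)
def main():
    for c in("scene","side"):
        m=camera_model(c);p,d=read_camera(c)
        for t,h in(("canister",.17),("dock",.12)):
            q=regions_of(c,t)[0]
            P=cloud(c,d,m,q["pixels"]);z=P[:,2];top=P[abs(z-h)<.006]
            print(c,t,len(top),np.median(top[:,2]),rect(top))
main()
E
python3 m.py
python3 -c "
import cv2,numpy as np
a=cv2.imread('pics/scene0.png');b=cv2.imread('pics/side0.png')
cv2.imwrite('pics/both.png',np.vstack([a[60:340],b[60:340]]))"
```

```text
scene canister 332 0.1699990968899589 (array([ 504.3, -149.5]), array([30.8, 49.8]), 76.71)
scene dock 4501 0.1206306895233229 (array([536.4, 210.2]), array([150. , 174.4]), 67.88)
side canister 297 0.1704892936550716 (array([ 504.5, -151.7]), array([32.1, 50.4]), 77.25)
side dock 2363 0.1207250368348276 (array([536.9, 207.9]), array([157.3, 170.2]), 67.91)
```

View pics/both.png

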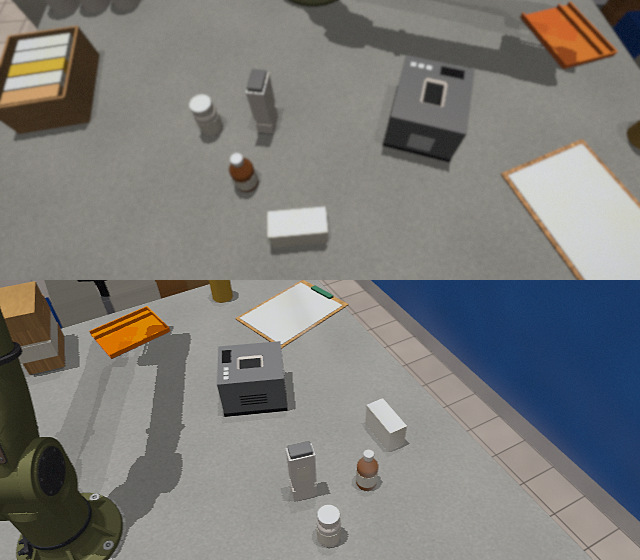

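```bash
cat >> h.py <<'E'
def plan(target,zang):
    "shift in tool axes and turn about tool x to bring TCP to target with tool z along zang (mod 180)"
    o=monitor.get_obs();T=R.from_euler('xyz',o["tool_rot"],degrees=True).as_matrix()
    a=np.degrees(np.arctan2(T[1,2],T[0,2]))
    dy=(zang-a+90)%180-90
    return {"pos":o["tool_pos"].round(4),"zang":a.round(2),"q7":np.round(o["qpos"][6],1),"shift":(T.T@(np.array(target)-o["tool_pos"])).round(4),"turn":round(-dy,2),"tilt":np.degrees(np.arccos(-T[2,0])).round(2),"T":T.round(3).tolist(),"F":o["force"].round(1),"t":o["time_s"]}
E
python3 -c "
from h import *
print(plan((.504,-.1505,.3),77))
print(plan((.52,.15,.3),77))"
```

```text
{'pos': array([0.2926, 0.5805, 0.2416]), 'zang': np.float64(63.25), 'q7': np.float64(-3.3), 'shift': array([-0.0584, -0.5178, -0.5576]), 'turn': np.float64(-13.75), 'tilt': np.float64(0.01), 'T': [[0.0, -0.893, 0.45], [0.0, 0.45, 0.893], [-1.0, -0.0, 0.0]], 'F': array([0.3, 0.2, 0.1]), 't': 0.9}
{'pos': array([0.2926, 0.5805, 0.2416]), 'zang': np.float64(63.25), 'q7': np.float64(-3.3), 'shift': array([-0.0584, -0.3968, -0.2821]), 'turn': np.float64(-13.75), 'tilt': np.float64(0.01), 'T': [[0.0, -0.893, 0.45], [0.0, 0.45, 0.893], [-1.0, -0.0, 0.0]], 'F': array([0.3, 0.2, 0.1]), 't': 0.9}
```

{"op": "step_arm", "data": {
  "deltas": [
    [1,-0.02,-0.04,-0.03,-2],
    [1,-0.04,-0.09,-0.06,-4],
    [1,-0.058,-0.14,-0.1,-6],
    [1,-0.058,-0.19,-0.135,-8],
    [1,-0.058,-0.24,-0.17,-10],
    [1,-0.058,-0.29,-0.205,-11],
    [1,-0.058,-0.34,-0.24,-12],
    [1,-0.058,-0.38,-0.27,-13.7],
    [1,-0.058,-0.397,-0.282,-13.7],
    [1,-0.058,-0.397,-0.282,-13.7],
    [1,-0.058,-0.397,-0.282,-13.7]
  ]
}}

```text
time_s: 2.28
tool_pos: [0.5195, 0.1516, 0.2995]
tool_rot: [34.6, 89.9, 111.7]
force: [0.4, 0.3, 0.3]
grip_width: 0.0871
```

```bash
cat > w.py <<'E'
from h import *
import sys
m=camera_model("wrist");p,d=read_camera("wrist");n=sys.argv[1]
cv2.imwrite(f"pics/w{n}.png",p[:,:,::-1]);np.savez(f"w{n}.npz",d=d,p=p)
import pickle;pickle.dump(m,open(f"w{n}.pkl","wb"))
t=sys.argv[2];h=float(sys.argv[3])
for q in regions_of("wrist",t)[:2]:
    P=cloud("wrist",d,m,q["pixels"]);top=P[abs(P[:,2]-h)<.006]
    print(t,q["p"],q["pixel"],len(top))
    if len(top)>20: print(np.median(top[:,2]),cv2.minAreaRect((top[:,:2]*1000).astype(np.float32)))
E
python3 w.py 1 dock .12; python3 -c "
from h import *
print(plan((.504,-.1505,.25),77))"
```

```text
dock 0.68 [369.6, 180.1] 17109
0.12019363249551329 ((537.2757568359375, 210.12338256835938), (151.43312072753906, 171.3483428955078), 67.68604278564453)
{'pos': array([0.5195, 0.1518, 0.2995]), 'zang': np.float64(77.13), 'q7': np.float64(58.9), 'shift': array([ 0.0494, -0.0523, -0.2982]), 'turn': np.float64(0.13), 'tilt': np.float64(0.03), 'T': [[-0.0, -0.975, 0.223], [0.001, 0.223, 0.975], [-1.0, 0.0, 0.0]], 'F': array([ 0.1, -0. ,  0.1]), 't': 2.375}
```

View pics/w1.png

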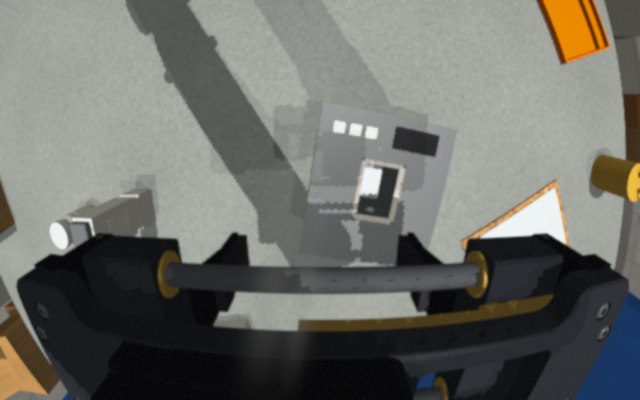

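{"op": "step_arm", "data": {
  "deltas": [
    [1,0,-0.007,-0.04,0],
    [1,0,-0.016,-0.09,0],
    [1,0,-0.025,-0.14,0],
    [1,0.01,-0.034,-0.19,0],
    [1,0.02,-0.042,-0.24,0],
    [1,0.035,-0.049,-0.28,0],
    [1,0.049,-0.0523,-0.298,0],
    [1,0.049,-0.0523,-0.298,0],
    [1,0.049,-0.0523,-0.298,0]
  ]
}}

```text
time_s: 3.5
tool_pos: [0.5045, -0.1501, 0.251]
tool_rot: [-28.8, 89.9, 48.3]
force: [-0.3, 0.7, -0.7]
grip_width: 0.0869
```

```bash
cat > hole.py <<'E'
from h import *
import sys,pickle
n=sys.argv[1];m=pickle.load(open(f"w{n}.pkl","rb"));d=np.load(f"w{n}.npz")["d"]
c0=np.array([float(sys.argv[2]),float(sys.argv[3])]);zt=.1202
Rm,t=RT(m);v,u=np.mgrid[:400,:640]
W=rays(m,u.astype(float),v.astype(float),True)@Rm.T
P=W*d[...,None]+t; Q=W*((zt-t[2])/W[...,2])[...,None]+t
near=np.hypot(Q[...,0]-c0[0],Q[...,1]-c0[1])<.05
for th in(.002,.004,.006):
    k=near&((P[...,2]<zt-th)|(d<=0)); k=cv2.morphologyEx(k.astype(np.uint8),cv2.MORPH_OPEN,np.ones((3,3)))>0
    print(th,k.sum(),cv2.minAreaRect((Q[k][:,:2]*1000).astype(np.float32)))
E
python3 hole.py 1 .537 .210; python3 w.py 2 canister .17; python3 -c "
from h import *
print(plan((.504,-.1505,.148),77))"
```

```text
0.002 2139 ((536.9552612304688, 209.40200805664062), (44.08705139160156, 63.82443618774414), 67.49329376220703)
0.004 1825 ((536.5953369140625, 209.6166229248047), (40.65569305419922, 59.28807067871094), 67.11807250976562)
0.006 1695 ((535.5789794921875, 209.191162109375), (38.42182159423828, 57.30988311767578), 67.83525085449219)
canister 0.72 [320.2, 202.8] 2450
0.16998775433447666 ((503.68988037109375, -149.90228271484375), (31.17261505126953, 48.96527862548828), 75.92715454101562)
{'pos': array([ 0.5047, -0.1503,  0.2512]), 'zang': np.float64(77.13), 'q7': np.float64(92.3), 'shift': array([ 0.1032,  0.0007, -0.0004]), 'turn': np.float64(0.13), 'tilt': np.float64(0.07), 'T': [[0.001, -0.975, 0.223], [0.0, 0.223, 0.975], [-1.0, -0.001, 0.001]], 'F': array([ 0.7, -0.7,  0.2]), 't': 3.6}
```

View pics/w2.png

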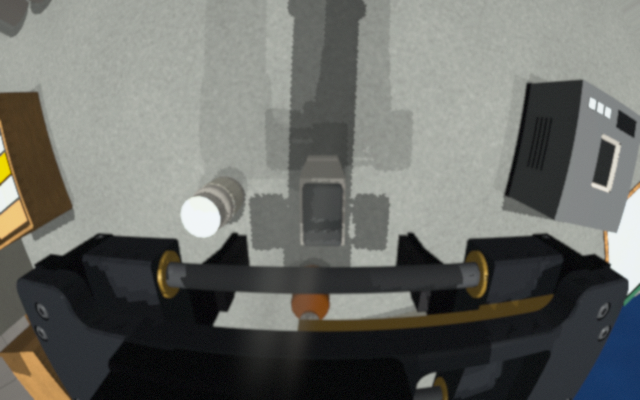

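{"op": "step_arm", "data": {
  "deltas": [
    [1,0.03,0.0007,0,0.6],
    [1,0.06,0.0007,0,0.6],
    [1,0.085,0.0007,0,0.6],
    [1,0.1,0.0007,0,0.6],
    [1,0.103,0.0007,0,0.6],
    [1,0.103,0.0007,0,0.6],
    [-1,0.103,0.0007,0,0.6],
    [-1,0.103,0.0007,0,0.6],
    [-1,0.103,0.0007,0,0.6],
    [-1,0.103,0.0007,0,0.6],
    [-1,0.103,0.0007,0,0.6],
    [-1,0.103,0.0007,0,0.6]
  ],
  "newtons": 40
}}

```text
time_s: 5.1
tool_pos: [0.5032, -0.1519, 0.1475]
tool_rot: [-7.7, 90.0, 68.6]
force: [0.1, -2.7, -1.3]
grip_width: 0.0355
```

{"op": "step_arm", "data": {
  "deltas": [
    [-1,0,0,0,0],
    [-1,-0.02,0,0,0],
    [-1,-0.05,0,0,0],
    [-1,-0.09,0,0,0],
    [-1,-0.13,0,0,0],
    [-1,-0.15,0,0,0],
    [-1,-0.15,0,0,0],
    [-1,-0.15,0,0,0]
  ]
}}

```text
time_s: 6.1
tool_pos: [0.5024, -0.1518, 0.296]
tool_rot: [96.2, 89.9, 172.5]
force: [-0.1, -0.9, -3.2]
grip_width: 0.0356
```

```bash
python3 -c "
from h import *
print(plan((.5368,.2098,.298),67.7))
for c in('scene','side'):
    m=camera_model(c);p,d=read_camera(c);cv2.imwrite(f'pics/{c}3.png',p[:,:,::-1])
    for q in regions_of(c,'canister')[:1]:
        P=cloud(c,d,m,q['pixels']);print(c,q['p'],q['pixel'],np.percentile(P,[1,50,99],axis=0).round(3).tolist())
"; python3 w.py 3 canister .32
```

```text
{'pos': array([ 0.5024, -0.1518,  0.296 ]), 'zang': np.float64(76.36), 'q7': np.float64(91.1), 'shift': array([-0.002 ,  0.0519,  0.3595]), 'turn': np.float64(8.66), 'tilt': np.float64(0.14), 'T': [[-0.002, -0.972, 0.236], [0.0, 0.236, 0.972], [-1.0, 0.002, -0.0]], 'F': array([-0.1, -0.9, -3.2]), 't': 6.1}
scene 0.71 [245.7, 116.1] [[0.48, -0.174, 0.152], [0.526, -0.15, 0.252], [0.534, -0.127, 0.32]]
side 0.59 [299.7, 221.9] [[0.472, -0.177, 0.149], [0.497, -0.169, 0.214], [0.526, -0.129, 0.279]]
canister 0.76 [323.0, 239.1] 3772
0.318896659420316 ((499.45013427734375, -151.41172790527344), (30.97364044189453, 43.298614501953125), 76.68464660644531)
```

{"op": "step_arm", "data": {
  "deltas": [
    [-1,0,0.003,0.02,0.5],
    [-1,0,0.008,0.06,1.5],
    [-1,0,0.015,0.11,3],
    [-1,0,0.022,0.16,4.5],
    [-1,0,0.03,0.21,6],
    [-1,0,0.037,0.26,7],
    [-1,0,0.044,0.31,8],
    [-1,0,0.05,0.345,8.7],
    [-1,0,0.052,0.3595,8.7],
    [-1,0,0.052,0.3595,8.7],
    [-1,0,0.052,0.3595,8.7],
    [-1,0,0.052,0.3595,8.7]
  ]
}}

```text
time_s: 7.9
tool_pos: [0.5379, 0.2076, 0.2979]
tool_rot: [-87.5, 90.0, -20.0]
force: [0.3, 0.2, -2.8]
grip_width: 0.0362
```

```bash
cat > fit.py <<'E'
from h import *
print(plan((.5368,.2098,.278),67.7))
y=np.radians(67.7);ex=np.array([np.sin(y),-np.cos(y)]);ey=np.array([np.cos(y),np.sin(y)])
for c in('scene','side'):
    m=camera_model(c);p,d=read_camera(c);cv2.imwrite(f'pics/{c}4.png',p[:,:,::-1])
    q=regions_of(c,'canister')[0];P=cloud(c,d,m,q['pixels']);dq=regions_of(c,'dock')[0]
    D=cloud(c,d,m,dq['pixels']&~q['pixels']);D=D[abs(D[:,2]-.12)<.006]
    print(c,q['p'],q['pixel'],len(P),P[:,2].min(), 'dock',cv2.minAreaRect((D[:,:2]*1000).astype(np.float32)))
    o=np.array([.5368,.2098]);s=(P[:,:2]-o)@np.stack([ex,ey],1)
    for lo in(.16,.2,.24):
        k=(P[:,2]>lo)&(P[:,2]<lo+.04)
        if k.sum()>20:print(lo,k.sum(),np.percentile(s[k],[1,99],axis=0).round(4).tolist())
E
python3 fit.py; python3 -c "
import cv2,numpy as np
a=cv2.imread('pics/scene4.png')[20:220,330:530];b=cv2.imread('pics/side4.png')[20:220,150:350]
cv2.imwrite('pics/c4.png',cv2.resize(np.hstack([a,b]),None,fx=2,fy=2))"
```

```text
{'pos': array([0.5379, 0.2076, 0.2979]), 'zang': np.float64(67.49), 'q7': np.float64(45.3), 'shift': array([0.0199, 0.0018, 0.0016]), 'turn': np.float64(-0.21), 'tilt': np.float64(0.03), 'T': [[0.001, -0.924, 0.383], [-0.0, 0.383, 0.924], [-1.0, -0.001, 0.0]], 'F': array([ 0.3,  0.2, -2.8]), 't': 7.9}
scene 0.96 [447.9, 107.6] 2018 0.11415293446983676 dock ((536.7379150390625, 210.24822998046875), (150.0165252685547, 172.82608032226562), 67.7901611328125)
0.16 360 [[-0.016, -0.0187], [0.0316, 0.0172]]
0.2 311 [[-0.0169, -0.0193], [0.0318, 0.0165]]
0.24 413 [[-0.0104, -0.0196], [0.0317, 0.0157]]
side 0.87 [243.6, 113.6] 1123 -0.002964446065244597 dock ((537.1637573242188, 208.76419067382812), (156.55029296875, 170.3706817626953), 67.9281234741211)
0.16 292 [[-0.0249, -0.0219], [0.0305, 0.0094]]
0.2 295 [[-0.0248, -0.0229], [0.0305, 0.0021]]
0.24 310 [[-0.0249, -0.0229], [0.0304, 0.0051]]
```

View pics/c4.png

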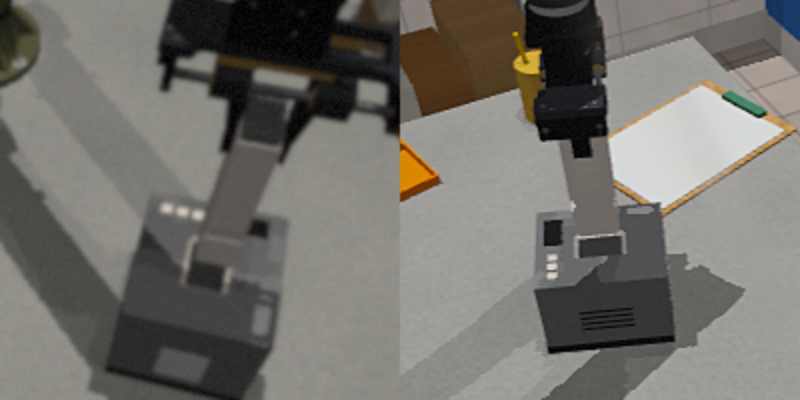

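{"op": "step_arm", "data": {
  "deltas": [
    [-1,0.004,0.0026,0.0018,-0.3],
    [-1,0.012,0.0026,0.0018,-0.3],
    [-1,0.02,0.0026,0.0018,-0.3],
    [-1,0.024,0.0026,0.0018,-0.3],
    [-1,0.026,0.0026,0.0018,-0.3],
    [-1,0.026,0.0026,0.0018,-0.3],
    [-1,0.026,0.0026,0.0018,-0.3]
  ]
}}

```text
time_s: 9.07
tool_pos: [0.5359, 0.2123, 0.2719]
tool_rot: [-40.9, 90.0, 27.1]
force: [-0.7, -1.1, -2.6]
grip_width: 0.0355
```

```bash
python3 fit.py
```

```text
{'pos': array([0.5359, 0.2123, 0.2719]), 'zang': np.float64(67.95), 'q7': np.float64(45.4), 'shift': array([-0.0061, -0.0018, -0.002 ]), 'turn': np.float64(0.25), 'tilt': np.float64(0.03), 'T': [[0.001, -0.927, 0.375], [0.0, 0.375, 0.927], [-1.0, -0.0, 0.0]], 'F': array([-0.7, -1.1, -2.6]), 't': 9.075}
scene 0.69 [443.7, 119.1] 1860 -0.00018307844400267115 dock ((536.7776489257812, 210.15362548828125), (149.86846923828125, 173.84263610839844), 67.79733276367188)
0.16 319 [[-0.0211, -0.0154], [0.0276, 0.0203]]
0.2 368 [[-0.0163, -0.0158], [0.0284, 0.0204]]
0.24 404 [[0.0061, -0.016], [0.0283, 0.0198]]
side 0.63 [247.5, 120.7] 952 0.12606541099819724 dock ((536.8547973632812, 207.92184448242188), (157.65640258789062, 171.88812255859375), 69.00379180908203)
0.16 273 [[-0.0264, -0.0195], [0.0275, 0.0027]]
0.2 298 [[-0.0274, -0.0204], [0.0274, -0.0085]]
0.24 180 [[-0.0281, -0.0268], [0.027, -0.0126]]
```

{"op": "step_arm", "data": {
  "deltas": [
    [-1,0.001,0,-0.0013,0.2],
    [-1,0.002,0,-0.0013,0.2],
    [-1,0.003,0,-0.0013,0.2],
    [-1,0.004,0,-0.0013,0.2],
    [-1,0.005,0,-0.0013,0.2],
    [-1,0.006,0,-0.0013,0.2],
    [-1,0.006,0,-0.0013,0.2]
  ]
}}

```text
time_s: 10.25
tool_pos: [0.5352, 0.2111, 0.2654]
tool_rot: [126.5, 90.0, -165.7]
force: [-0.3, 1.1, -2.7]
grip_width: 0.0361
```

```bash
python3 -c "
from h import *
print(plan((.5368,.2098,.278),67.7))"
```

```text
{'pos': array([0.5352, 0.2111, 0.2654]), 'zang': np.float64(67.76), 'q7': np.float64(45.3), 'shift': array([-0.0126, -0.002 , -0.0006]), 'turn': np.float64(0.06), 'tilt': np.float64(0.01), 'T': [[-0.0, -0.926, 0.379], [-0.0, 0.379, 0.926], [-1.0, 0.0, -0.0]], 'F': array([-0.3,  1.1, -2.7]), 't': 10.25}
```

{"op": "step_arm", "data": {
  "deltas": [
    [-1,0.001,0,0,0],
    [-1,0.002,0,0,0],
    [-1,0.003,0,0,0],
    [-1,0.004,0,0,0],
    [-1,0.005,0,0,0],
    [-1,0.006,0,0,0],
    [-1,0.006,0,0,0]
  ]
}}

```text
time_s: 11.12
tool_pos: [0.535, 0.2106, 0.2588]
tool_rot: [156.4, 89.9, -135.9]
force: [-0.3, -1.8, -2.1]
grip_width: 0.0358
```

{"op": "step_arm", "data": {
  "deltas": [
    [-1,0.001,0,0,0],
    [-1,0.002,0,0,0],
    [-1,0.003,0,0,0],
    [-1,0.004,0,0,0],
    [-1,0.005,0,0,0],
    [-1,0.006,0,0,0]
  ]
}}

```text
time_s: 11.88
tool_pos: [0.5354, 0.2106, 0.2536]
tool_rot: [-132.4, 90.0, -64.7]
force: [-0.9, -3.0, -0.4]
grip_width: 0.0357
```

{"op": "step_arm", "data": {
  "deltas": [
    [-1,0.001,0,0,0],
    [-1,0.002,0,0,0],
    [-1,0.003,0,0,0],
    [-1,0.004,0,0,0],
    [-1,0.005,0,0,0],
    [-1,0.006,0,0,0]
  ]
}}

```text
time_s: 12.62
tool_pos: [0.5354, 0.2107, 0.2475]
tool_rot: [-134.6, 90.0, -66.9]
force: [-0.1, -4.9, -0.5]
grip_width: 0.036
```

{"op": "step_arm", "data": {
  "deltas": [
    [-1,0.001,0,-0.0005,0],
    [-1,0.002,0,-0.0008,0],
    [-1,0.003,0,-0.0008,0],
    [-1,0.004,0,-0.0008,0],
    [-1,0.005,0,-0.0008,0],
    [-1,0.006,0,-0.0008,0]
  ]
}}

```text
time_s: 13.38
tool_pos: [0.5351, 0.2105, 0.2416]
tool_rot: [-38.7, 90.0, 29.0]
force: [0.5, -3.8, -0.8]
grip_width: 0.0358
```

{"op": "step_arm", "data": {
  "deltas": [
    [-1,0.001,0,-0.0005,0],
    [-1,0.002,0,-0.0008,0],
    [-1,0.003,0,-0.0008,0],
    [-1,0.004,0,-0.0008,0],
    [-1,0.005,0,-0.0008,0],
    [-1,0.006,0,-0.0008,0]
  ]
}}

```text
time_s: 14.12
tool_pos: [0.5352, 0.2101, 0.238]
tool_rot: [-30.0, 89.8, 37.7]
force: [-1.3, -3.3, 10.8]
grip_width: 0.0358
```

{"op": "step_arm", "data": {
  "deltas": [
    [-1,0.0005,0,0,0],
    [-1,0.001,0,0,0],
    [-1,0.0015,0,0,0],
    [-1,0.002,0,0,0]
  ]
}}

```text
time_s: 14.62
tool_pos: [0.5353, 0.21, 0.2366]
tool_rot: [-30.4, 89.8, 37.3]
force: [-2.4, -3.5, 12.7]
grip_width: 0.0357
```

{"op": "step_arm", "data": {
  "deltas": [
    [-1,0.0005,0,0,0],
    [-1,0.001,0,0,0],
    [-1,0.0015,0,0,0],
    [-1,0.002,0,0,0]
  ]
}}

```text
time_s: 15.12
tool_pos: [0.5354, 0.21, 0.2345]
tool_rot: [-31.0, 89.8, 36.8]
force: [-1.4, -3.2, 12.0]
grip_width: 0.0358
```

{"op": "step_arm", "data": {
  "deltas": [
    [-1,0.0007,0,0,0],
    [-1,0.0014,0,0,0],
    [-1,0.002,0,0,0],
    [-1,0.0028,0,0,0],
    [-1,0.0035,0,0,0]
  ]
}}

```text
time_s: 15.75
tool_pos: [0.5354, 0.21, 0.2304]
tool_rot: [-32.1, 89.8, 35.6]
force: [0.1, -3.8, 7.9]
grip_width: 0.0357
```

```bash
python3 -c "
from h import *
print(plan((.5368,.2098,.278),67.7))
for c in('scene','side'):
    m=camera_model(c);p,d=read_camera(c);q=regions_of(c,'canister')[0];P=cloud(c,d,m,q['pixels'])
    print(c,q['p'],np.percentile(P[:,2],[1,99]),P[P[:,2]>.15].mean(0))
    cv2.imwrite(f'pics/{c}5.png',p[:,:,::-1])
"; python3 w.py 5 canister .254
```

```text
{'pos': array([0.5354, 0.21  , 0.2304]), 'zang': np.float64(67.72), 'q7': np.float64(45.5), 'shift': array([-0.0476, -0.0014,  0.0005]), 'turn': np.float64(0.02), 'tilt': np.float64(0.19), 'T': [[0.003, -0.925, 0.379], [0.002, 0.379, 0.925], [-1.0, -0.002, 0.003]], 'F': array([ 0.1, -3.8,  7.9]), 't': 15.75}
scene 0.83 [0.11397948 0.25491813] [0.5545447  0.20111713 0.21756299]
side 0.78 [0.11573449 0.22562196] [0.53117989 0.19241641 0.18645846]
canister 0.71 [321.5, 239.8] 3714
0.25243458215639014 ((532.3048095703125, 210.66505432128906), (31.098329544067383, 44.47205352783203), 67.61637115478516)
```

{"op": "step_arm", "data": {
  "deltas": [
    [-1,0.001,0,0,0],
    [-1,0.002,0,0,0],
    [-1,0.003,0,0,0],
    [-1,0.004,0,0,0],
    [-1,0.005,0,0,0],
    [-1,0.006,0,0,0],
    [-1,0.007,0,0,0],
    [-1,0.008,0,0,0]
  ]
}}

```text
time_s: 17.05
tool_pos: [0.5355, 0.2099, 0.2221]
tool_rot: [-32.0, 89.8, 35.7]
force: [0.4, -2.6, 7.5]
grip_width: 0.036
```

{"op": "step_arm", "data": {
  "deltas": [
    [-1,0.001,0,0,0],
    [-1,0.002,0,0,0],
    [-1,0.003,0,0,0],
    [-1,0.004,0,0,0],
    [-1,0.005,0,0,0],
    [-1,0.006,0,0,0],
    [-1,0.007,0,0,0],
    [-1,0.008,0,0,0],
    [-1,0.009,0,0,0],
    [-1,0.01,0,0,0]
  ]
}}

```text
time_s: 18.3
tool_pos: [0.5353, 0.21, 0.2121]
tool_rot: [-29.6, 89.8, 38.1]
force: [0.1, -3.1, 7.6]
grip_width: 0.036
```

{"op": "step_arm", "data": {
  "deltas": [
    [-1,0.001,0,0,0],
    [-1,0.002,0,0,0],
    [-1,0.003,0,0,0],
    [-1,0.004,0,0,0],
    [-1,0.005,0,0,0],
    [-1,0.006,0,0,0],
    [-1,0.007,0,0,0]
  ]
}}

```text
time_s: 19.18
tool_pos: [0.5353, 0.2101, 0.205]
tool_rot: [-27.4, 89.8, 40.3]
force: [-0.9, -2.5, 7.4]
grip_width: 0.0357
```

{"op": "step_arm", "data": {
  "deltas": [
    [-1,0.0008,0,0,0],
    [-1,0.0016,0,0,0],
    [-1,0.0024,0,0,0],
    [-1,0.0032,0,0,0],
    [-1,0.004,0,0,0]
  ]
}}

```text
time_s: 19.8
tool_pos: [0.5354, 0.21, 0.201]
tool_rot: [-29.7, 89.8, 38.0]
force: [-0.9, -3.0, 7.0]
grip_width: 0.0356
```

{"op": "step_arm", "data": {
  "deltas": [
    [-1,0.0007,0,0,0],
    [-1,0.0014,0,0,0],
    [-1,0.002,0,0,0],
    [-1,0.0025,0,0,0]
  ]
}}

```text
time_s: 20.3
tool_pos: [0.5354, 0.2099, 0.1975]
tool_rot: [-34.6, 89.9, 33.1]
force: [1.5, -2.5, 3.8]
grip_width: 0.0357
```

{"op": "step_arm", "data": {
  "deltas": [
    [-1,0.0007,0,0,0],
    [-1,0.0014,0,0,0],
    [-1,0.002,0,0,0]
  ]
}}

```text
time_s: 20.68
tool_pos: [0.5349, 0.2098, 0.1939]
tool_rot: [-61.8, 90.0, 6.0]
force: [4.7, -0.2, -1.8]
grip_width: 0.0358
```

{"op": "step_arm", "data": {
  "deltas": [
    [-1,0.0005,0,0,0],
    [-1,0.001,0,0,0],
    [-1,0.0015,0,0,0],
    [-1,0.0015,0,0,0]
  ]
}}

```text
time_s: 21.18
tool_pos: [0.5348, 0.2096, 0.1932]
tool_rot: [-51.1, 90.0, 16.6]
force: [4.3, -0.7, -1.7]
grip_width: 0.0359
```

{"op": "step_arm", "data": {
  "deltas": [
    [-1,0.0005,0,0,0],
    [-1,0.001,0,0,0],
    [-1,0.0015,0,0,0],
    [-1,0.0015,0,0,0]
  ]
}}

```text
time_s: 21.68
tool_pos: [0.5347, 0.2094, 0.1916]
tool_rot: [-111.3, 90.0, -43.5]
force: [5.9, -1.5, -1.4]
grip_width: 0.0358
```

{"op": "step_arm", "data": {
  "deltas": [
    [-1,0.0005,0,0,0],
    [-1,0.001,0,0,0],
    [-1,0.0015,0,0,0],
    [-1,0.0015,0,0,0]
  ]
}}

```text
time_s: 22.18
tool_pos: [0.5348, 0.2095, 0.1908]
tool_rot: [-65.5, 90.0, 2.2]
force: [3.9, -2.4, 4.0]
grip_width: 0.0355
```

{"op": "step_arm", "data": {
  "deltas": [
    [-0.1,0,0,0,0],
    [0,0,0,0,0],
    [0.3,0,0,0,0],
    [0.5,0,0,0,0],
    [0.5,0,0,0,0],
    [0.5,0,0,0,0]
  ]
}}

```text
time_s: 22.92
tool_pos: [0.5346, 0.2096, 0.1901]
tool_rot: [46.2, 90.0, 114.0]
force: [-0.1, -0.6, -0.2]
grip_width: 0.0642
```

{"op": "step_arm", "data": {
  "deltas": [
    [0.5,-0.005,0,0,0],
    [0.5,-0.02,0,0,0],
    [0.5,-0.05,0,0,0],
    [0.5,-0.09,0,0,0],
    [0.5,-0.12,0,0,0],
    [0.5,-0.13,0,0,0],
    [0.5,-0.13,0,0,0]
  ]
}}

```text
time_s: 23.8
tool_pos: [0.5348, 0.2096, 0.3206]
tool_rot: [-38.4, 89.9, 29.4]
force: [-0.2, -0.0, 0.0]
grip_width: 0.0651
```

```bash
python3 -c "
from h import *
print(plan((.5368,.2098,.278),67.7))
im=[]
for c,s in(('scene',np.s_[20:220,330:530]),('side',np.s_[20:220,150:350])):
    m=camera_model(c);p,d=read_camera(c);q=regions_of(c,'canister')[0];P=cloud(c,d,m,q['pixels'])
    z=P[:,2];k=z>z.max()-.5;t=np.percentile(z,97);T=P[abs(z-t)<.004];print(c,q['p'],t,cv2.minAreaRect((T[:,:2]*1000).astype(np.float32)),np.median(T[:,2]))
    im.append(p[s][:,:,::-1])
cv2.imwrite('pics/e.png',cv2.resize(np.hstack(im),None,fx=2,fy=2))
"; python3 w.py 6 canister .214
```

```text
{'pos': array([0.5348, 0.2096, 0.3206]), 'zang': np.float64(67.75), 'q7': np.float64(45.2), 'shift': array([ 0.0426, -0.0018,  0.0009]), 'turn': np.float64(0.05), 'tilt': np.float64(0.06), 'T': [[0.001, -0.926, 0.379], [0.001, 0.379, 0.926], [-1.0, -0.001, 0.001]], 'F': array([-0.2, -0. ,  0. ]), 't': 23.8}
scene 0.63 0.21497624258466458 ((537.4818115234375, 209.57266235351562), (30.525999069213867, 50.40842819213867), 68.0862045288086) 0.21361800141080994
side 0.75 0.21491254989547173 ((538.1595458984375, 208.23394775390625), (35.74312210083008, 47.70216751098633), 67.8034896850586) 0.2134560553133269
canister 0.94 [323.6, 200.2] 2075
0.21319964372683176 ((536.8116455078125, 210.26458740234375), (31.250452041625977, 50.26449203491211), 68.20276641845703)
```

View pics/e.png

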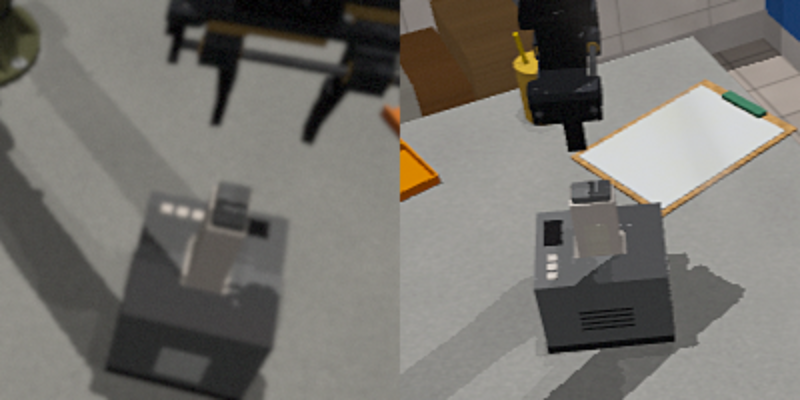

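The picture shows the canister upright in the pocket, at about (230,210) in the left half and (595,215) in the right half. The gripper is clear above it.

```bash
python3 -c "
from h import *
print(env.sign_off())"
```

```text
the job is handed in; nothing more can be done
None
```

The canister is in the machine's pocket, clicked in and released, and I handed the job in at about 24 s on the robot's clock. The sign-off gave no verdict.

**What I did:** I gripped the canister across its 36 mm side, carried it over the machine and lowered it slowly, reading the wrist force.
- **Ball:** it resisted with a push of about 15 N, the top of its stated range.
- **Rubbing:** it then rubbed at about 10 N for some 30 mm. That is above the stated 2–7 N, probably because a wall also rubbed it with 3–4 N sideways.
- **Click:** the force fell and turned into a slight pull downwards, and about 3 mm further on it rose again to some 4 N on the wrist (about 7 N with the weight). I stopped there, opened the gripper and lifted clear.

**Last checks:**
- **Height:** all three cameras put the top at 213.2–213.6 mm, so the underside is about 43 mm above the machine's underside (limit 54 mm).
- **Centre:** the wrist and fixed front cameras put it within about 1 mm of the pocket's centre and aligned to about 0.5°. The side camera read about 2 mm off; it showed a similar offset for the machine itself.
- **Upright and clear:** it looks upright in the last picture, and the wrist force is near zero.

I did not read the ball's position directly or measure the tilt. That the ball sits in the groove rests on the force pattern and the height. I also did not check the bottles and carton again at the end, though the arm never went near them below their tops.

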